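# Clamp a sample case shut with its toggle latch

## Task

Clamp the lid of the blue sample case tight: swing the steel loop by its yellow knob up over the keeper on the lid's edge and lower it gently until it lies behind the keeper's lip. Then press the lever's red bar down past its stiff point onto the rubber buffer, keep it pressed there at about 14 N for a full second (never more than 20 N), and let go, leaving the latch closed. Feel for both contacts, do not lean on the lid, and leave everything else on the bench where it stands.

Things in the scene. Friction and masses are not known exactly. Their poses are not given: they have to be found in the camera images.
- case: Blue sample case, fixed, 170 mm deep (x) x 200 wide (y) x 131 high with its white lid. Origin: centre of its underside, on the bench, z up. The latch is on its front wall, x = -85 mm, facing the case's -x. The lever's pivot axis is parallel to y at x = -115, y = 0, z = 100 mm. A 4 mm base plate, 170 mm wide, reaches forward under the lever to x = -207 mm.
- lid (a joint): Hinge of the white lid at the case's far rim (rad). 0: lid resting loose on its springy gasket; grows as it is pulled down at the front (0.01 is 1.8 mm at the keeper); about 0.01 when clamped.
- keeper (a point): Steel keeper, 36 mm wide along y, mid-way on the lid's front edge, axes as the case's. Point: centre of the loop's cross bar when hooked. The flat seat, flush with the lid's top, is 3 mm below the point; the upright lip, 4 mm thick, has its inner face 3 mm in front of it (towards -x) and its top 4 mm above it. Behind the lip the seat is open towards the lid.
- loop: Steel wire loop, 54 mm wide, swinging freely on the lever's crank. Origin: its pivot axis, 14 mm from the lever's pivot, 27 degrees to the closing side of the lever arm. It starts flopped away from the lid on a stop 28 degrees above the lever arm; swung past upright, it lies down towards the lid by itself. Lifting or lowering the loop turns the lever with it (6 to 10 N).
- loop_bar (a point): Centre of the loop's cross bar, a 6 mm round bar 54 mm long, parallel to the case's y, 51 mm from the loop's pivot.
- knob (a point): Centre of the yellow knob on the loop: 20 mm long along the case's y with rounded ends (pinch it there, from above: the loop then turns freely between the fingers), 12 mm thick, on a thin stem in line with the loop, 16 mm beyond the cross bar's centre, 67 mm from the loop's pivot.
- grip: Red round sleeve, free to spin, on the bar at the lever's end, 12 mm thick, 76 mm long, parallel to the case's y. Origin: its centre, 75 mm from the lever's pivot. Pressed from above it swings down onto a black rubber buffer (30 x 44 mm, centred at the case's x = -171, y = 0 mm). The buffer's height differs from case to case by up to 6 mm either way, so feel for it; it gives 1 mm for 5 N.
- lever (a joint): Lever angle (rad). 0: fully open, arms 52 degrees above level, pointing away from the case; grows as pressed down. Stays where it is left (1 to 2 N at the bar); with the loop hooked it is harder from about 0.7 (up to 3 to 7 N at the bar), passes dead centre at about 1.38 and rests on the buffer at about 1.5 to 1.75.
- jar: Bystander: small amber jar with a blue cap, 38 mm across, 60 mm high, beside the latch. Origin: centre of its underside.
- cup: Bystander: white plastic cup, 52 mm across, 60 mm high, beside the lever. Origin: centre of its underside.
- reagent: Bystander: reagent bottle, 70 mm across, 150 mm high. Origin: centre of its underside.
- flask: Bystander: green conical flask, 80 mm across, 115 mm high. Origin: centre of its underside.
- tip_box: Bystander: green pipette-tip box with a clear lid, 124 x 89 x 68 mm. Origin: centre of its underside.
- tube_rack: Bystander: blue tube rack with capped tubes, 70 x 200 x 70 mm. Origin: centre of its underside.

How it is judged (in metres and radians):
On the way, in this order (a step that is already met when the one before it is completed fails the run):
1. the loop's cross bar lies behind the keeper's lip, with its centre below the lip's top by 2 mm or more (x of loop_bar in the frame of keeper between -0.004 and 0.03 m and z of loop_bar in the frame of keeper between -0.006 and 0.002 m), for 0.2 s.
2. the lever is past its dead centre and held pressed on the buffer with more than 9 N for 0.5 s, the loop still hooked (all of step 1 and value of joint lever above 1.47 rad and contact force between any of the fingers, the arm and grip above 9 N), for 0.5 s.
At the end, for the whole second after the job is handed in: The loop is behind the keeper's lip, the lever stays down past its dead centre (angle over 1.47 rad) at rest, and the lid is pulled down on its gasket (over 0.006 rad) (all of step 1 and value of joint lever above 1.47 rad and value of joint lid above 0.006 rad and velocity of joint lever between -0.05 and 0.05 rad/s); the robot touches nothing.
It fails at once if the red bar is pressed with more than 20 N (contact force between any of the fingers, the arm and grip above 20 N).
It fails at once if the loop is forced onto the keeper with more than 20 N while the lever is still up (angle under 0.55) (contact force between loop and lid above 20 N and value of joint lever below 0.55 rad).
It fails at once if the robot leans on the lid or keeper with more than 15 N (contact force between any of the fingers, the arm and lid above 15 N).
It fails at once if a bystander is moved by more than 30 mm or tipped over (distance of any of jar, cup, reagent, flask, tip_box, tube_rack from where it was at the start of the episode above 0.03 m or angle between any of jar, cup, reagent, flask, tip_box, tube_rack's own z axis and vertical above 0.5 rad).
It also fails if it takes over 58 s, if anything falls off the work surface, if the arm or the gripper's body presses on something with over 40 N, if the wrist force passes 120 N, or if a joint passes its speed limit or range.

## Robot

A 6-joint arm with a two-finger parallel gripper is mounted at the origin on the work surface. World frame = base frame: x ahead of the robot, y to its left, z up, the work surface at z = 0. Lengths are in mm, angles in rad, forces in N, time in s.
With the tool pointing down it reaches from about 400 to 925 mm from the base axis. Payload 12.5 kg.
Tool frame: the origin (TCP) lies midway between the tips of the shut fingers; the grasp point (between the pads) lies 19 mm behind it; z points along the fingers, y is the line along which they close (so a half turn about z gives the same grasp; the last joint's range is limited). The gripper opens to 95 mm and grips with 3 to 60 N. Pads are 20 mm wide; open, the fingers measure 119 mm over their backs; the gripper's body (75 mm by 180 mm) begins 59 mm behind the grasp point.
Start: joints at [1.17, 0.491, 1.559, -0, 1.092, -0.106], TCP at [181.576, 598.061, 214.661] pointing down, gripper open.
Joint ranges: [-3.1, 3.1], [-0.84, 2.19], [0.05, 2.79], [-1.13, 4.28], [0.06, 2.93], [-2.69, 2.69]. Speed limits (rad/s): [2.22, 2.22, 2.79, 3.14, 3.14, 3.14].

## Interface

Orientations are given as [roll, pitch, yaw] about the fixed x, y, z axes, in that order (R = Rz(yaw) Ry(pitch) Rx(roll)).
In Python, from cell import readout, eyes, env gives the robot as it stands.
- The arm moves only by the tool move_arm, never from a script. Its argument "plan" is a list of rows, each a list of 3 entries, a list of its own where there are three numbers: the turn, a rotation vector about the tool's x, y, z in degrees, then the shift along the tool's x, y, z in m, then the gripper command: -1 is shut, 1 is fully open, values between are in proportion. In form: [[[ax, ay, az], [x, y, z], jaw], ...]. A call has 1 to 5 rows; each row is the pose to reach, as a shift and turn from the pose commanded when the call began, along the tool's axes at that moment; what a row does not reach only later rows make up. A row lasts 1/8 s, in which the tool goes at most 62.5 mm and 10.7 degrees, less where a joint would pass 70% of its speed; a pose out of reach is approached as far as the arm can. A call with a gripper value outside its range is refused whole. The fingers move at their own pace and stop on an object; the grip force is fixed at half the most. Time passes only in rows, so rows that repeat a pose let the fingers close. It gives the time, the measured TCP pose, the force, the opening and the grip force at its end, in the units of the state.
- readout.state(): the state, without advancing time (a new reading comes with each control period).
- eyes.read_camera(name): name is "side" or "top"; returns a dict with "img" (384x512x3 uint8, red, green, blue), "K" (3x3 intrinsics, pixels), "dist" ([k1, k2, p1, p2, k3] as OpenCV has them; the pictures are not rectified), "extrinsics" (4x4, takes a point from camera to world coordinates). Camera axes: x right, y up, looking along -z (the intrinsics and any distortion apply to the point x, -y, -z); pixel columns grow to the right and rows downward; lengths in mm; the calibration is good to about 2 mm. A picture is of the moment at which its call begins. There is no depth.
- env.job_done(): hands the job in; it is judged then, once.
Trained networks look in a picture, given as the dict that the camera call returned (one of the last four; its "shot" number tells which), for a name from the list of things; names that differ only in an ending like _2 or _b are one class to them, and where a whole thing is asked for, a point or a joint stands for the part that bears it (a point fixed in the world has none). Each returns a list of dicts, best first, with "score" (0 to 1); they miss things now and then, are a little off and sometimes report something else, mostly with a low value. They report only what shows in the picture. A call takes as long as a camera call.
- eyes.cut_out(picture, name): "mask" (384x512 bool, what is visible of it) and "uv" ([column, row] in pixels, amid what is visible of it).
The state is a dict: "t": time; "joints": joint angles; "qvel": joint speeds; "tau": joint torques, N m; "eef_pos": TCP position; "tcp_rot": TCP orientation; "ft_force": force on the tool from outside, world axes, zero at the start; "moment": the same for the moment, N m; "opening": opening from 0.0 (shut) to 1.0 (fully open); "grip_force": force on a finger pad.
Only numpy, scipy, OpenCV 4.12 (cv2) and the standard library are available. Lean on these libraries where they do the work, as an engineer would, in place of code of your own. Each camera call takes 0.05 s, during which the arm holds its last target. There are 200 camera calls.

## Working session

There is one attempt and no reset: what is moved stays moved. The work goes in short steps, Python scripts to look and compute and a tool call to move; the robot and the scene stay as the last step left them, time stands still between calls to the robot, and variables do not carry over. Pictures are saved under pics/ and viewed, at most 10 in all, crops included, and the job is handed in when it is done.

Besides the shell and the picture viewer there is one more tool, called after ">>>" as a command line: name --argument value ..., lists and objects as JSON in quotes. move_arm: Moves the arm, as the interface text tells. Its arguments: {"type":"object","properties":{"plan":{"type":"array","items":{"type":"array"}}},"required":["plan"]}

```bash
mkdir -p pics; ls
cat > h.py <<'E'
import numpy as np, cv2
from cell import readout, eyes, env
from scipy.spatial.transform import Rotation as R
def shot(cam,fn=None):
    p=eyes.read_camera(cam)
    if fn: cv2.imwrite('pics/'+fn,p['img'][:,:,::-1])
    return p
def ray(p,uv):
    E=np.array(p['extrinsics']); q=cv2.undistortPoints(np.array([[uv]],float),np.array(p['K'],float),np.array(p['dist'],float))[0,0]
    d=E[:3,:3]@np.array([q[0],-q[1],-1]); return E[:3,3],d/np.linalg.norm(d)
def onz(p,uv,z):
    o,d=ray(p,uv); return o+d*(z-o[2])/d[2]
def tri(rs):
    A=0;b=0
    for o,d in rs:
        M=np.eye(3)-np.outer(d,d);A=A+M;b=b+M@o
    return np.linalg.solve(A,b)
def proj(p,X):
    E=np.array(p['extrinsics']); c=(np.atleast_2d(X)-E[:3,3])@E[:3,:3]; c=c*[1,-1,-1]
    return cv2.projectPoints(c,np.zeros(3),np.zeros(3),np.array(p['K'],float),np.array(p['dist'],float))[0][:,0]
E
python3 - <<'E'
from h import *
s=readout.state();print({k:np.round(v,3) for k,v in s.items()})
ps={c:shot(c,c+'0.png') for c in('side','top')}
print(ps['side']['extrinsics'][:3],ps['top']['extrinsics'][:3],ps['top']['K'])
for n in('case','keeper','knob','grip','loop_bar','lever','jar','cup'):
    for c,p in ps.items():
        r=eyes.cut_out(p,n)
        for d in r[:2]: print(n,c,round(d['score'],2),np.round(d['uv'],1),d['mask'].sum())
E
```

```text
pics
{'t': np.float64(0.0), 'joints': array([ 1.17 ,  0.492,  1.559,  0.   ,  1.092, -0.106]), 'qvel': array([ 0.001, -0.001, -0.001,  0.   ,  0.001, -0.   ]), 'tau': array([-2.0000e-03, -6.1263e+01, -2.5819e+01,  6.9000e-02,  4.8000e-02,
       -0.0000e+00]), 'eef_pos': array([181.48 , 597.812, 214.07 ]), 'tcp_rot': array([-3.14 , -0.   ,  2.847]), 'ft_force': array([ 0.655,  0.109, -0.311]), 'moment': array([-0.014,  0.061, -0.08 ]), 'grip_force': np.float64(0.0), 'opening': np.float64(0.998)}
[[ 8.44266251e-01  3.99907274e-01 -3.56775377e-01  4.00179621e+01]
 [-5.35901146e-01  6.36109274e-01 -5.55135076e-01 -8.87710974e+02]
 [ 4.94557082e-03  6.59878143e-01  7.51356359e-01  1.34045650e+03]] [[-6.22386125e-03  9.94591274e-01 -1.03679604e-01  4.68114450e+02]
 [-9.99911320e-01 -4.96916628e-03  1.23555632e-02  3.18582875e-01]
 [ 1.17735342e-02  1.03747309e-01  9.94534001e-01  1.31673687e+03]] [[428.79461634   0.         252.39317721]
 [  0.         428.79461634 194.30729161]
 [  0.           0.           1.        ]]
case side 0.61 [242.4 202.4] 4482
case top 0.63 [216.8 192.5] 6708
case top 0.21 [247.6 176.5] 59
keeper top 0.59 [201.8 197.2] 4609
knob side 0.56 [263.6 197.4] 38
grip top 0.55 [215.  192.6] 6626
loop_bar side 0.74 [276.4 188.2] 129
loop_bar side 0.55 [264.6 191.4] 22
loop_bar top 0.54 [251.  178.6] 16
loop_bar top 0.44 [399.2 195.3] 1758
lever side 0.45 [264.2 197.3] 132
lever side 0.23 [259.4 302.4] 506
lever top 0.52 [253.3 178.8] 280
jar top 0.74 [215.8 140.1] 156
cup side 0.6 [233.6 239.8] 219
cup side 0.33 [177.7 155.6] 826
cup top 0.69 [261.7 234.5] 267
```

Run:
```python
import cv2
a=cv2.imread('pics/side0.png')[110:290,160:380]; b=cv2.imread('pics/top0.png')[110:290,140:320]
a=cv2.resize(a,None,fx=3.3,fy=3.3,interpolation=2); b=cv2.resize(b,None,fx=3.3,fy=3.3,interpolation=2)
cv2.imwrite('pics/a.png',a);cv2.imwrite('pics/b.png',b)
```

```text
(no output)
```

View pics/a.png

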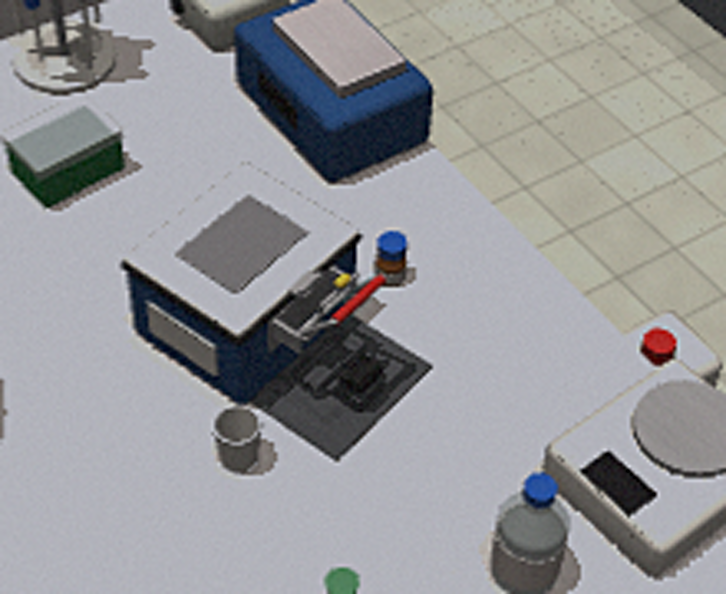

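View pics/b.png

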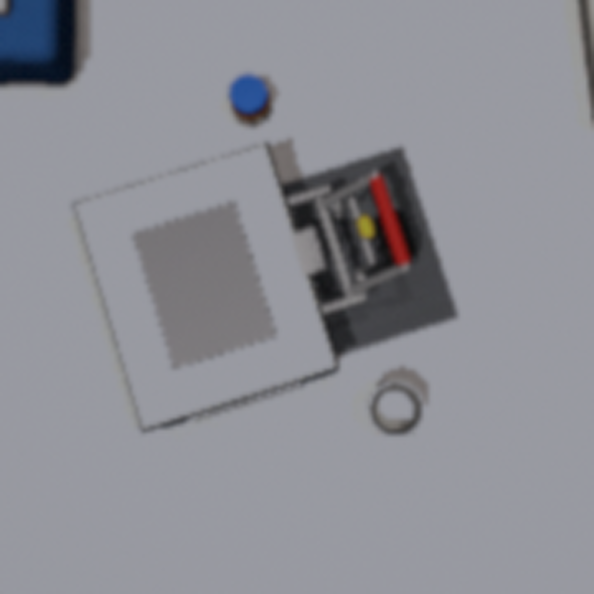

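The side view shows the latch facing the camera: yellow knob at about (263,195) px, red bar at (268,200) px. The top view puts the knob at (251,179) px and the bar at (259,177) px. The jar and cup flank the latch on either side.

```bash
cat > fit.py <<'E'
from h import *
from scipy.optimize import least_squares
ps={c:shot(c) for c in('side','top')}
L=[(-85,-100,131),(-85,100,131),(85,100,131),(85,-100,131),(-207,-85,4),(-207,85,4)]
ob={'top':np.array([(268,143),(337,370),(142,430),(72,204),(403,150),(457,317)])/3.3+[140,110],
'side':np.array([(360,237),(237,335),(122,264),(243,165),(432,367),(338,459)])/3.3+[160,110]}
def blob(p,col):
    hsv=cv2.cvtColor(p['img'],cv2.COLOR_RGB2HSV);m=np.zeros(hsv.shape[:2],bool)
    m[150:215,235:300]=1
    H,S,V=[hsv[...,i].astype(int) for i in range(3)]
    k=((H>20)&(H<35)&(S>110)&(V>90)) if col=='y' else (((H<8)|(H>172))&(S>120)&(V>70))
    v,u=np.nonzero(m&k); return np.array([u.mean(),v.mean()]),len(u)
bl={(c,k):blob(p,k) for c,p in ps.items() for k in'yr'}
def T(q,P): return R.from_euler('z',q[2]).apply(P)+[q[0],q[1],0]
def res(q):
    r=[]
    for i,(c,p) in enumerate(ps.items()):
        r.append((proj(p,T(q,L)+[*q[3+2*i:5+2*i],0])-ob[c]).ravel())
    return np.concatenate(r+[q[3:]*.3])
f=least_squares(res,[500,100,1.87,0,0,0,0],x_scale=[10,10,.1,1,1,1,1]);q=f.x
if __name__=='__main__':
    print(np.round(q,3),np.round(f.fun,1))
    for k in 'yr':
        X=tri([ray(p,bl[c,k][0]) for c,p in ps.items()])
        print(k,[bl[c,k] for c in ps],np.round(X,1),np.round(R.from_euler('z',-q[2]).apply(X-[q[0],q[1],0]),1))
    for n,X in dict(knob=(-139.3,0,171.9),grip=(-161.2,0,159.1)).items(): print(n,np.round(T(q,[X])[0],1),[np.round(proj(p,T(q,[X])+[*q[3+2*i:5+2*i],0]),1) for i,p in enumerate(ps.values())])
    np.save('q.npy',q[:3])
E
python3 fit.py
```

```text
[587.064 124.415   1.876   1.158  -0.831  -1.158   0.831] [-0.2 -1.4  0.2  1.  -0.2 -1.1  0.5 -0.5  0.   0.5 -0.7  1.2 -0.7  0.3
  0.1 -0.5  0.1  0.4  0.3  0.1 -0.1 -1.   0.6  0.4  0.3 -0.2 -0.3  0.2]
y [(array([263.28571429, 194.42857143]), 14), (array([250.28571429, 178.10714286]), 28)] [631.1  -8.6 176.3] [-140.1   -1.9  176.3]
r [(array([268.41666667, 199.88333333]), 60), (array([257.63235294, 176.58823529]), 136)] [637.8 -29.1 163.6] [-161.6   -2.2  163.6]
knob [629.   -8.4 171.9] [array([[263. , 195.5]]), array([[250. , 179.4]])]
grip [635.5 -29.3 159.1] [array([[267.9, 201.1]]), array([[257.6, 177.6]])]
```

```bash
cat > go.py <<'E'
from h import *
import sys
q=np.load('q.npy')
Rt=R.from_euler('xyz',[np.pi,0,q[2]])
def cur():
    s=readout.state();return s,np.array(s['eef_pos']),R.from_euler('xyz',s['tcp_rot'])
def case(X): return R.from_euler('z',-q[2]).apply(np.array(X)-[q[0],q[1],0])
def rel(X):
    s,p,r=cur();W=R.from_euler('z',q[2]).apply(X)+[q[0],q[1],0]
    return np.round((r.inv()*Rt).as_rotvec(degrees=True),1),np.round(r.inv().apply(W-p)/1000,4)
if __name__=='__main__':
    s,p,r=cur();print(s['t'],'case tcp',np.round(case(p),1),'F',np.round(s['ft_force'],1))
    a=[float(v) for v in sys.argv[1:]]
    for i in range(0,len(a),3): print(a[i:i+3],*map(list,rel(a[i:i+3])))
E
python3 - <<'E'
import numpy as np; q=np.load('q.npy'); q[0]+=1; np.save('q.npy',q)
E
python3 go.py -139.5 0 215
```

```text
1.0 case tcp [574.  245.2 214.7] F [-0.1  0.3 -0.1]
[-139.5, 0.0, 215.0] [np.float64(0.0), np.float64(-0.0), np.float64(55.6)] [np.float64(-0.6054), np.float64(-0.4502), np.float64(-0.0004)]
```

>>> move_arm --plan '[[[0, 0, 55.6], [-0.605, -0.45, -0.01], -0.05], [[0, 0, 55.6], [-0.605, -0.45, -0.01], -0.05], [[0, 0, 55.6], [-0.605, -0.45, -0.01], -0.05], [[0, 0, 55.6], [-0.605, -0.45, -0.01], -0.05], [[0, 0, 55.6], [-0.605, -0.45, -0.01], -0.05]]'

```text
t: 1.62
eef_pos: [368.3, 345.1, 219.1]
tcp_rot: [3.141, -0.0, 1.903]
ft_force: [0.2, -0.1, -1.4]
opening: 0.529
grip_force: 0.0
```

```bash
python3 go.py -139.5 0 225
```

```text
1.625 case tcp [276.6 143.2 219.1] F [ 0.2 -0.1 -1.4]
[-139.5, 0.0, 225.0] [np.float64(0.0), np.float64(-0.0), np.float64(1.6)] [np.float64(-0.4198), np.float64(0.1319), np.float64(-0.006)]
```

>>> move_arm --plan '[[[0, 0, 1.6], [-0.42, 0.132, -0.006], -0.05], [[0, 0, 1.6], [-0.42, 0.132, -0.006], -0.05], [[0, 0, 1.6], [-0.42, 0.132, -0.006], -0.05], [[0, 0, 1.6], [-0.42, 0.132, -0.006], -0.05], [[0, 0, 1.6], [-0.42, 0.132, -0.006], -0.05]]'

```text
t: 2.25
eef_pos: [555.8, 94.8, 223.3]
tcp_rot: [3.141, 0.0, 1.881]
ft_force: [-0.2, 0.5, 0.0]
opening: 0.474
grip_force: 0.0
```

```bash
python3 go.py -139.5 0 215
```

```text
2.25 case tcp [-18.5  39.7 223.3] F [-0.2  0.5  0. ]
[-139.5, 0.0, 215.0] [np.float64(0.0), np.float64(0.0), np.float64(0.3)] [np.float64(-0.1212), np.float64(0.0391), np.float64(0.0083)]
```

>>> move_arm --plan '[[[0, 0, 0.3], [-0.121, 0.039, 0.008], -0.05], [[0, 0, 0.3], [-0.121, 0.039, 0.008], -0.05], [[0, 0, 0.3], [-0.121, 0.039, 0.008], -0.05], [[0, 0, 0.3], [-0.121, 0.039, 0.008], -0.05], [[0, 0, 0.3], [-0.121, 0.039, 0.008], -0.05]]'

```text
t: 2.88
eef_pos: [628.2, -5.4, 215.4]
tcp_rot: [3.141, -0.0, 1.877]
ft_force: [-0.3, 0.3, -0.4]
opening: 0.47
grip_force: 0.0
```

```bash
python3 - <<'E'
from h import *
a=shot('side')['img'][150:240,210:310,::-1];b=shot('top')['img'][140:230,200:300,::-1]
cv2.imwrite('pics/c.png',cv2.resize(np.hstack([a,b]),None,fx=4,fy=4,interpolation=2))
E
python3 go.py -139.5 0 185 -139.5 0 170
```

```text
2.975 case tcp [-136.     0.6  215.5] F [ 0.   0.3 -0.8]
[-139.5, 0.0, 185.0] [np.float64(0.0), np.float64(0.0), np.float64(0.1)] [np.float64(-0.0035), np.float64(0.0005), np.float64(0.0305)]
[-139.5, 0.0, 170.0] [np.float64(0.0), np.float64(0.0), np.float64(0.1)] [np.float64(-0.0035), np.float64(0.0005), np.float64(0.0455)]
```

View pics/c.png

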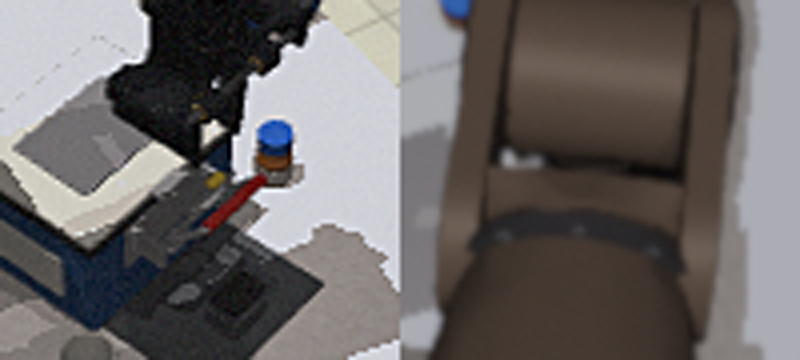

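The side view shows the gripper above the latch, with the knob at about (263,195) px in full-frame coordinates and clear below it. The arm blocks the top view. Next I descend onto the knob.

>>> move_arm --plan '[[[0, 0, 0], [-0.003, 0.0005, 0.015], -0.05], [[0, 0, 0], [-0.003, 0.0005, 0.03], -0.05], [[0, 0, 0], [-0.003, 0.0005, 0.03], -0.05]]'

```text
t: 3.35
eef_pos: [629.4, -9.2, 183.1]
tcp_rot: [-3.139, -0.001, 1.876]
ft_force: [-0.2, 0.5, 0.7]
opening: 0.477
grip_force: 0.0
```

```bash
python3 - <<'E'
from h import *
a=shot('side')['img'][150:240,210:310,::-1]
cv2.imwrite('pics/d.png',cv2.resize(a,None,fx=6,fy=6,interpolation=2))
E
python3 go.py -140 0 169.5
```

```text
3.4 case tcp [-140.     0.3  184.1] F [0.4 0.6 0.5]
[-140.0, 0.0, 169.5] [np.float64(-0.1), np.float64(-0.0), np.float64(-0.0)] [np.float64(-0.0), np.float64(0.0004), np.float64(0.0146)]
```

View pics/d.png

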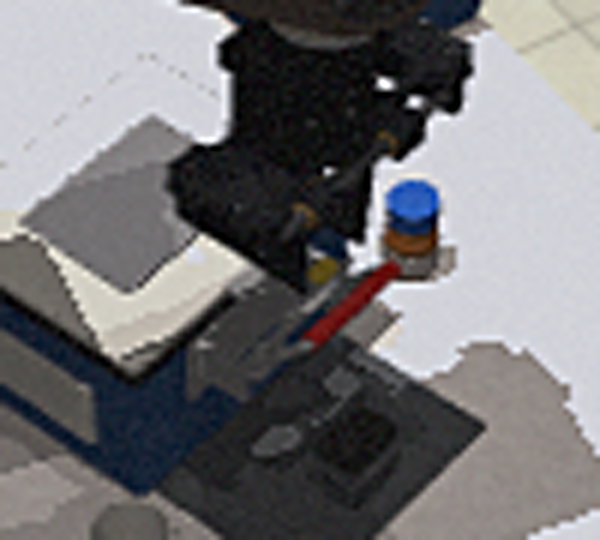

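The side view shows the knob between the two fingertips, with the red bar just clear of them. Next I lower and pinch.

>>> move_arm --plan '[[[0, 0, 0], [0, 0.0, 0.008], -0.05], [[0, 0, 0], [0, 0.0, 0.014], -0.05], [[0, 0, 0], [0, 0, 0.014], -0.05], [[0, 0, 0], [0, 0, 0.014], -0.4], [[0, 0, 0], [0, 0, 0.014], -0.4]]'

```text
t: 4.03
eef_pos: [630.2, -9.3, 171.3]
tcp_rot: [3.141, 0.0, 1.876]
ft_force: [-0.5, -0.4, 0.1]
opening: 0.33
grip_force: 0.0
```

>>> move_arm --plan '[[[0, 0, 0], [0, 0, 0], -0.7], [[0, 0, 0], [0, 0, 0], -0.7], [[0, 0, 0], [0, 0, 0], -0.7]]'

```text
t: 4.4
eef_pos: [631.8, -8.9, 171.6]
tcp_rot: [3.137, 0.001, 1.876]
ft_force: [7.6, 3.9, -1.3]
opening: 0.182
grip_force: 30.0
```

```bash
python3 go.py -140 0 169.5
```

```text
4.4 case tcp [-140.3   -1.6  171.6] F [ 7.6  3.9 -1.3]
[-140.0, 0.0, 169.5] [np.float64(0.3), np.float64(0.0), np.float64(-0.0)] [np.float64(0.0003), np.float64(-0.0017), np.float64(0.0021)]
```

>>> move_arm --plan '[[[0, 0, 0], [0, 0.002, 0], -0.45], [[0, 0, 0], [0, 0.002, 0.004], -0.45], [[0, 0, 0], [0, 0.002, 0.004], -0.45], [[0, 0, 0], [0, 0.002, 0.004], -0.7], [[0, 0, 0], [0, 0.002, 0.004], -0.7]]'

```text
t: 5.03
eef_pos: [632.3, -8.6, 167.0]
tcp_rot: [3.141, -0.0, 1.876]
ft_force: [2.6, 1.2, -2.5]
opening: 0.184
grip_force: 30.0
```

```bash
python3 -c "
from h import *
s=readout.state();print(s['opening'],s['grip_force'])
a=shot('side')['img'][160:220,230:300,::-1]
cv2.imwrite('pics/e.png',cv2.resize(a,None,fx=8,fy=8,interpolation=2))"; python3 go.py -140 0 169.5
```

```text
0.18405993110056018 30.000429153442383
5.075 case tcp [-140.2   -2.2  167. ] F [ 1.7  0.2 -2.6]
[-140.0, 0.0, 169.5] [np.float64(0.0), np.float64(-0.0), np.float64(-0.0)] [np.float64(0.0002), np.float64(-0.0022), np.float64(-0.0025)]
```

View pics/e.png

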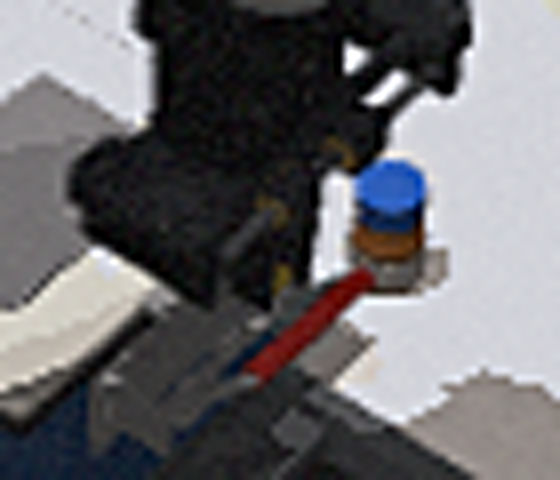

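The side view shows both fingertips closed on the knob. The opening is 0.184 with a 30 N grip, so the knob is held. Next I swing it along the 67 mm arc.

>>> move_arm --plan '[[[0, 0, 0], [0.006, 0, -0.001], -0.7], [[0, 0, 0], [0.0115, 0, -0.001], -0.7], [[0, 0, 0], [0.0175, 0, -0.001], -0.7], [[0, 0, 0], [0.0235, 0, 0], -0.7], [[0, 0, 0], [0.0235, 0, 0], -0.7]]'

```text
t: 5.7
eef_pos: [625.0, 14.3, 167.4]
tcp_rot: [3.141, 0.0, 1.877]
ft_force: [3.2, 1.7, 3.3]
opening: 0.188
grip_force: 30.0
```

```bash
python3 go.py
```

```text
5.7 case tcp [-116.1   -2.1  167.4] F [3.2 1.7 3.3]
```

>>> move_arm --plan '[[[0, 0, 0], [0.0055, 0, 0.001], -0.7], [[0, 0, 0], [0.0115, 0, 0.003], -0.7], [[0, 0, 0], [0.017, 0, 0.005], -0.7], [[0, 0, 0], [0.022, 0, 0.008], -0.7], [[0, 0, 0], [0.022, 0, 0.008], -0.7]]'

```text
t: 6.32
eef_pos: [618.3, 35.3, 158.7]
tcp_rot: [3.142, -0.0, 1.877]
ft_force: [4.8, 1.3, 3.2]
opening: 0.187
grip_force: 30.0
```

```bash
python3 go.py
```

```text
6.325 case tcp [-94.   -2.  158.7] F [4.8 1.3 3.2]
```

Now φ=60° → 45° (relative +13.9, −10.6).

>>> move_arm --plan '[[[0, 0, 0], [0.005, 0, 0.003], -0.7], [[0, 0, 0], [0.0095, 0, 0.0065], -0.7], [[0, 0, 0], [0.014, 0, 0.0105], -0.7], [[0, 0, 0], [0.014, 0, 0.0105], -0.7]]'

```text
t: 6.82
eef_pos: [614.0, 48.7, 148.0]
tcp_rot: [-3.142, -0.0, 1.876]
ft_force: [5.8, 2.1, 2.5]
opening: 0.188
grip_force: 30.0
```

```bash
python3 - <<'E'
from h import *
a=shot('side')['img'][160:220,230:300,::-1]
cv2.imwrite('pics/f.png',cv2.resize(a,None,fx=8,fy=8,interpolation=2))
E
python3 go.py
```

```text
6.875 case tcp [-80.1  -2.  148. ] F [5.1 1.3 1.5]
```

View pics/f.png

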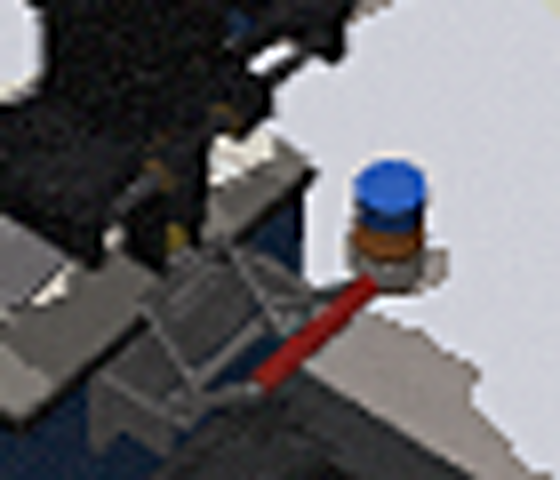

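The side view shows the loop swung over towards the lid, with the knob at about (252,190) px, and the red bar still up. Next I lower in small steps.

>>> move_arm --plan '[[[0, 0, 0], [0.002, 0, 0.002], -0.7], [[0, 0, 0], [0.004, 0, 0.0043], -0.7], [[0, 0, 0], [0.0055, 0, 0.006], -0.7], [[0, 0, 0], [0.0055, 0, 0.006], -0.7]]'

```text
t: 7.38
eef_pos: [612.4, 53.8, 142.0]
tcp_rot: [3.142, -0.0, 1.876]
ft_force: [5.2, 1.4, 1.7]
opening: 0.187
grip_force: 30.0
```

```bash
python3 go.py
```

```text
7.375 case tcp [-74.7  -2.  142. ] F [5.2 1.4 1.7]
```

>>> move_arm --plan '[[[0, 0, 0], [0.0008, 0, 0.001], -0.7], [[0, 0, 0], [0.0015, 0, 0.002], -0.7], [[0, 0, 0], [0.0015, 0, 0.002], -0.7]]'

```text
t: 7.75
eef_pos: [612.0, 55.2, 140.1]
tcp_rot: [3.141, -0.0, 1.876]
ft_force: [5.0, 2.3, 2.2]
opening: 0.189
grip_force: 30.0
```

>>> move_arm --plan '[[[0, 0, 0], [0.0005, 0, 0.001], -0.7], [[0, 0, 0], [0.0005, 0, 0.001], -0.7]]'

```text
t: 8.0
eef_pos: [611.9, 55.7, 139.2]
tcp_rot: [3.141, -0.0, 1.876]
ft_force: [4.8, 2.6, 2.9]
opening: 0.187
grip_force: 30.0
```

>>> move_arm --plan '[[[0, 0, 0], [0.0005, 0, 0.001], -0.7], [[0, 0, 0], [0.0005, 0, 0.001], -0.7]]'

```text
t: 8.25
eef_pos: [611.7, 56.2, 138.1]
tcp_rot: [3.141, -0.0, 1.876]
ft_force: [5.1, 2.6, 2.4]
opening: 0.187
grip_force: 30.0
```

>>> move_arm --plan '[[[0, 0, 0], [0.0005, 0, 0.001], -0.7], [[0, 0, 0], [0.0005, 0, 0.001], -0.7]]'

```text
t: 8.5
eef_pos: [611.5, 56.7, 137.1]
tcp_rot: [3.141, -0.0, 1.876]
ft_force: [5.5, 3.1, 2.1]
opening: 0.189
grip_force: 30.0
```

>>> move_arm --plan '[[[0, 0, 0], [0.0005, 0, 0.001], -0.7], [[0, 0, 0], [0.0005, 0, 0.001], -0.7]]'

```text
t: 8.75
eef_pos: [611.5, 57.1, 136.5]
tcp_rot: [3.141, -0.0, 1.876]
ft_force: [3.9, 2.0, 4.9]
opening: 0.187
grip_force: 30.0
```

```bash
python3 go.py
```

```text
8.75 case tcp [-71.3  -2.1 136.5] F [3.9 2.  4.9]
```

>>> move_arm --plan '[[[0, 0, 0], [0.0003, 0, 0.0007], -0.7], [[0, 0, 0], [0.0003, 0, 0.0007], -0.7]]'

```text
t: 9.0
eef_pos: [611.5, 57.2, 136.2]
tcp_rot: [3.141, 0.0, 1.876]
ft_force: [2.9, 1.3, 9.0]
opening: 0.185
grip_force: 30.0
```

>>> move_arm --plan '[[[0, 0, 0], [0, 0, -0.0005], -0.7], [[0, 0, 0], [0, 0, -0.0005], -0.3], [[0, 0, 0], [0, 0, -0.0005], -0.3], [[0, 0, 0], [0, 0, -0.0005], -0.3]]'

```text
t: 9.5
eef_pos: [610.7, 57.0, 135.8]
tcp_rot: [-3.14, -0.001, 1.876]
ft_force: [-0.5, 1.2, -0.3]
opening: 0.35
grip_force: 0.5
```

>>> move_arm --plan '[[[0, 0, 0], [0, 0, -0.02], -0.3], [[0, 0, 0], [0, 0, -0.05], -0.3], [[0, 0, 0], [0, 0, -0.09], -0.3], [[0, 0, 0], [0, 0, -0.09], -1]]'

```text
t: 10.0
eef_pos: [612.1, 56.8, 228.9]
tcp_rot: [3.138, 0.001, 1.876]
ft_force: [0.3, 0.3, -0.7]
opening: 0.287
grip_force: 0.0
```

```bash
python3 - <<'E'
from h import *
a=shot('side')['img'][150:240,210:310,::-1]
cv2.imwrite('pics/g.png',cv2.resize(a,None,fx=6,fy=6,interpolation=2))
E
python3 go.py -161 -1 190
```

```text
10.05 case tcp [-71.5  -1.9 227. ] F [-0.4 -0.  -0.4]
[-161.0, -1.0, 190.0] [np.float64(0.1), np.float64(0.0), np.float64(-0.0)] [np.float64(-0.0895), np.float64(-0.0009), np.float64(0.037)]
```

View pics/g.png

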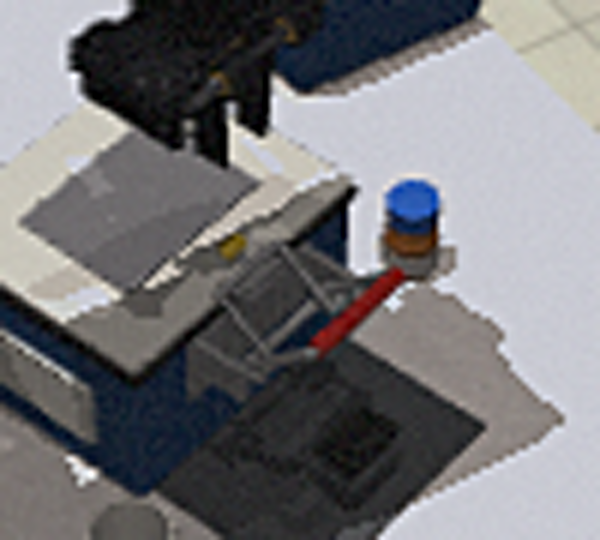

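The side view shows the loop lying on the lid with the knob at about (248,191) px behind the keeper. The red bar is still up, with its centre at about (270,202) px. Next I press the bar with shut fingers.

>>> move_arm --plan '[[[0, 0, 0], [-0.045, 0, 0.02], -1], [[0, 0, 0], [-0.092, 0, 0.037], -1], [[0, 0, 0], [-0.092, 0, 0.045], -1], [[0, 0, 0], [-0.092, 0, 0.05], -1], [[0, 0, 0], [-0.092, 0, 0.05], -1]]'

```text
t: 10.68
eef_pos: [638.6, -29.7, 175.9]
tcp_rot: [-3.141, -0.001, 1.877]
ft_force: [0.5, 0.6, 0.2]
opening: 0.003
grip_force: 0.0
```

```bash
python3 go.py -164.5 -2 165
```

```text
10.675 case tcp [-162.2   -1.8  175.9] F [0.5 0.6 0.2]
[-164.5, -2.0, 165.0] [np.float64(-0.1), np.float64(-0.0), np.float64(0.1)] [np.float64(-0.0023), np.float64(0.0002), np.float64(0.0109)]
```

Feel for the bar.

>>> move_arm --plan '[[[0, 0, 0], [-0.002, 0, 0.003], -1], [[0, 0, 0], [-0.002, 0, 0.006], -1], [[0, 0, 0], [-0.002, 0, 0.009], -1], [[0, 0, 0], [-0.002, 0, 0.011], -1], [[0, 0, 0], [-0.002, 0, 0.012], -1]]'

```text
t: 11.3
eef_pos: [639.6, -32.7, 164.2]
tcp_rot: [-3.142, -0.0, 1.876]
ft_force: [-0.5, -0.1, -0.9]
opening: 0.004
grip_force: 0.0
```

>>> move_arm --plan '[[[0, 0, 0], [-0.0005, 0, 0.001], -1], [[0, 0, 0], [-0.001, 0, 0.002], -1], [[0, 0, 0], [-0.001, 0, 0.002], -1]]'

```text
t: 11.68
eef_pos: [639.9, -33.7, 162.3]
tcp_rot: [-3.142, -0.0, 1.876]
ft_force: [-0.6, -0.1, -0.2]
opening: 0.004
grip_force: 0.0
```

```bash
python3 go.py
```

```text
11.675 case tcp [-166.4   -1.9  162.3] F [-0.6 -0.1 -0.2]
```

>>> move_arm --plan '[[[0, 0, 0], [-0.0005, 0, 0.001], -1], [[0, 0, 0], [-0.001, 0, 0.002], -1], [[0, 0, 0], [-0.0015, 0, 0.003], -1], [[0, 0, 0], [-0.0015, 0, 0.003], -1]]'

```text
t: 12.18
eef_pos: [640.4, -35.2, 159.3]
tcp_rot: [3.141, 0.0, 1.876]
ft_force: [-0.4, -0.3, -0.4]
opening: 0.004
grip_force: 0.2
```

>>> move_arm --plan '[[[0, 0, 0], [-0.0005, 0, 0.001], -1], [[0, 0, 0], [-0.001, 0, 0.002], -1], [[0, 0, 0], [-0.0015, 0, 0.003], -1], [[0, 0, 0], [-0.0015, 0, 0.003], -1]]'

```text
t: 12.68
eef_pos: [640.8, -36.5, 156.2]
tcp_rot: [-3.142, -0.0, 1.876]
ft_force: [1.2, -1.1, 0.6]
opening: 0.001
grip_force: 0.3
```

```bash
python3 go.py
```

```text
12.675 case tcp [-169.4   -1.9  156.2] F [ 1.2 -1.1  0.6]
```

>>> move_arm --plan '[[[0, 0, 0], [-0.002, 0, 0.0025], -1], [[0, 0, 0], [-0.004, 0, 0.005], -1], [[0, 0, 0], [-0.006, 0, 0.0075], -1], [[0, 0, 0], [-0.0075, 0, 0.01], -1], [[0, 0, 0], [-0.009, 0, 0.0125], -1]]'

```text
t: 13.3
eef_pos: [643.6, -45.2, 143.6]
tcp_rot: [3.142, -0.0, 1.876]
ft_force: [0.6, -0.8, 1.4]
opening: 0.003
grip_force: 0.6
```

```bash
python3 - <<'E'
from h import *
a=shot('side')['img'][150:240,210:310,::-1]
cv2.imwrite('pics/i.png',cv2.resize(a,None,fx=6,fy=6,interpolation=2))
E
python3 go.py
```

```text
13.35 case tcp [-178.6   -1.8  143.3] F [-0.3  0.9  1. ]
```

View pics/i.png

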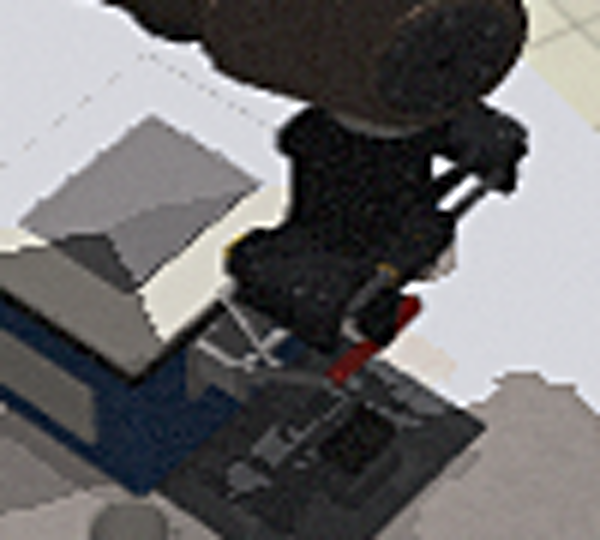

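The side view shows the closed fingertips on the red bar at about (273,206) px. The lever is turning and the loop is still over the keeper.

>>> move_arm --plan '[[[0, 0, 0], [-0.002, 0, 0.003], -1], [[0, 0, 0], [-0.004, 0, 0.006], -1], [[0, 0, 0], [-0.0055, 0, 0.009], -1], [[0, 0, 0], [-0.0065, 0, 0.012], -1], [[0, 0, 0], [-0.0075, 0, 0.015], -1]]'

```text
t: 13.98
eef_pos: [645.9, -52.4, 128.6]
tcp_rot: [3.141, 0.0, 1.876]
ft_force: [-0.3, -0.4, 1.6]
opening: 0.004
grip_force: 0.5
```

>>> move_arm --plan '[[[0, 0, 0], [-0.001, 0, 0.0025], -1], [[0, 0, 0], [-0.0015, 0, 0.005], -1], [[0, 0, 0], [-0.0022, 0, 0.0075], -1], [[0, 0, 0], [-0.003, 0, 0.01], -1], [[0, 0, 0], [-0.003, 0, 0.0125], -1]]'

```text
t: 14.6
eef_pos: [646.8, -55.2, 116.3]
tcp_rot: [3.141, 0.0, 1.876]
ft_force: [-0.7, -0.5, 4.1]
opening: 0.006
grip_force: 1.5
```

```bash
python3 go.py
```

```text
14.6 case tcp [-189.    -2.   116.3] F [-0.7 -0.5  4.1]
```

>>> move_arm --plan '[[[0, 0, 0], [-0.0005, 0, 0.0025], -1], [[0, 0, 0], [-0.0008, 0, 0.005], -1], [[0, 0, 0], [-0.001, 0, 0.0075], -1], [[0, 0, 0], [-0.001, 0, 0.01], -1], [[0, 0, 0], [-0.001, 0, 0.0125], -1]]'

```text
t: 15.22
eef_pos: [647.0, -56.1, 103.7]
tcp_rot: [3.141, 0.0, 1.876]
ft_force: [-0.4, -0.2, 4.0]
opening: 0.006
grip_force: 1.9
```

>>> move_arm --plan '[[[0, 0, 0], [0.0003, 0, 0.0025], -1], [[0, 0, 0], [0.0008, 0, 0.005], -1], [[0, 0, 0], [0.0012, 0, 0.0075], -1], [[0, 0, 0], [0.0018, 0, 0.01], -1], [[0, 0, 0], [0.002, 0, 0.012], -1]]'

```text
t: 15.85
eef_pos: [646.4, -54.1, 91.6]
tcp_rot: [3.142, -0.0, 1.876]
ft_force: [-0.5, -0.4, 3.2]
opening: 0.002
grip_force: 1.7
```

```bash
python3 go.py
```

```text
15.85 case tcp [-187.8   -1.9   91.6] F [-0.5 -0.4  3.2]
```

>>> move_arm --plan '[[[0, 0, 0], [0.0006, 0, 0.0025], -1], [[0, 0, 0], [0.0012, 0, 0.005], -1], [[0, 0, 0], [0.0019, 0, 0.0075], -1], [[0, 0, 0], [0.0026, 0, 0.01], -1], [[0, 0, 0], [0.0035, 0, 0.0125], -1]]'

```text
t: 16.48
eef_pos: [645.3, -50.8, 79.1]
tcp_rot: [-3.142, -0.0, 1.876]
ft_force: [-0.7, -0.3, 1.3]
opening: 0.006
grip_force: 1.2
```

>>> move_arm --plan '[[[0, 0, 0], [0.0008, 0, 0.002], -1], [[0, 0, 0], [0.0017, 0, 0.004], -1], [[0, 0, 0], [0.0026, 0, 0.006], -1], [[0, 0, 0], [0.0035, 0, 0.008], -1], [[0, 0, 0], [0.0045, 0, 0.01], -1]]'

```text
t: 17.1
eef_pos: [644.0, -46.5, 69.1]
tcp_rot: [3.142, -0.0, 1.876]
ft_force: [0.9, -0.1, 0.3]
opening: 0.003
grip_force: 0.5
```

```bash
python3 go.py
```

```text
17.1 case tcp [-179.8   -1.9   69.1] F [ 0.9 -0.1  0.3]
```

>>> move_arm --plan '[[[0, 0, 0], [0.0006, 0, 0.001], -1], [[0, 0, 0], [0.0012, 0, 0.002], -1], [[0, 0, 0], [0.0012, 0, 0.002], -1]]'

```text
t: 17.48
eef_pos: [643.5, -45.3, 67.2]
tcp_rot: [-3.141, -0.0, 1.876]
ft_force: [-0.6, -0.6, 0.2]
opening: 0.005
grip_force: 0.0
```

>>> move_arm --plan '[[[0, 0, 0], [0.0006, 0, 0.001], -1], [[0, 0, 0], [0.0012, 0, 0.002], -1], [[0, 0, 0], [0.0012, 0, 0.002], -1]]'

```text
t: 17.85
eef_pos: [643.2, -44.2, 65.2]
tcp_rot: [-3.141, -0.0, 1.876]
ft_force: [-0.5, -0.3, 0.4]
opening: 0.006
grip_force: 0.0
```

>>> move_arm --plan '[[[0, 0, 0], [0.0007, 0, 0.001], -1], [[0, 0, 0], [0.0014, 0, 0.002], -1], [[0, 0, 0], [0.0014, 0, 0.002], -1]]'

```text
t: 18.23
eef_pos: [642.8, -42.8, 63.2]
tcp_rot: [-3.141, -0.0, 1.876]
ft_force: [0.3, 0.0, 0.5]
opening: 0.004
grip_force: 0.0
```

>>> move_arm --plan '[[[0, 0, 0], [0.0007, 0, 0.001], -1], [[0, 0, 0], [0.0014, 0, 0.002], -1], [[0, 0, 0], [0.0014, 0, 0.002], -1]]'

```text
t: 18.6
eef_pos: [642.4, -41.5, 61.2]
tcp_rot: [-3.141, -0.0, 1.876]
ft_force: [-0.8, 0.3, -0.2]
opening: 0.006
grip_force: 0.0
```

>>> move_arm --plan '[[[0, 0, 0], [0.0008, 0, 0.001], -1], [[0, 0, 0], [0.0015, 0, 0.002], -1], [[0, 0, 0], [0.0015, 0, 0.002], -1]]'

```text
t: 18.98
eef_pos: [641.9, -40.1, 59.2]
tcp_rot: [-3.141, -0.0, 1.876]
ft_force: [-0.7, 0.0, -0.4]
opening: 0.007
grip_force: 0.0
```

```bash
python3 go.py
```

```text
18.975 case tcp [-173.1   -1.9   59.2] F [-0.7  0.  -0.4]
```

>>> move_arm --plan '[[[0, 0, 0], [0.0008, 0, 0.001], -1], [[0, 0, 0], [0.0016, 0, 0.002], -1], [[0, 0, 0], [0.0016, 0, 0.002], -1]]'

```text
t: 19.35
eef_pos: [641.5, -38.5, 57.4]
tcp_rot: [3.141, -0.0, 1.876]
ft_force: [-1.4, 1.6, 1.5]
opening: 0.003
grip_force: 0.9
```

>>> move_arm --plan '[[[0, 0, 0], [0.0008, 0, 0.001], -1], [[0, 0, 0], [0.0016, 0, 0.002], -1], [[0, 0, 0], [0.0016, 0, 0.002], -1]]'

```text
t: 19.73
eef_pos: [641.1, -36.9, 56.2]
tcp_rot: [3.141, 0.0, 1.876]
ft_force: [-3.5, 0.7, 9.8]
opening: 0.006
grip_force: 4.8
```

```bash
python3 - <<'E'
from h import *
a=shot('side')['img'][150:240,210:310,::-1]
cv2.imwrite('pics/j.png',cv2.resize(a,None,fx=6,fy=6,interpolation=2))
E
python3 go.py
```

```text
19.775 case tcp [-169.8   -2.1   56.2] F [-3.   1.8 10.3]
```

View pics/j.png

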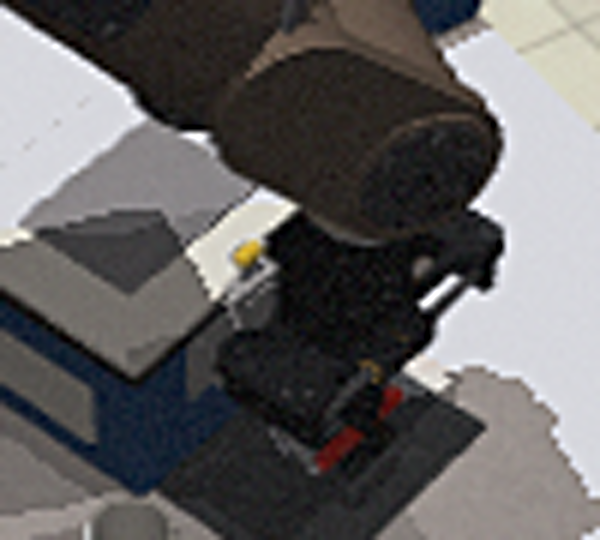

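The side view shows the bar down on the buffer at about (269,222) px and the knob still on the lid at (251,193) px. The force is about 10 N, so I raise it to about 14 N and hold.

>>> move_arm --plan '[[[0, 0, 0], [0, 0, 0.0005], -1], [[0, 0, 0], [0, 0, 0.0008], -1], [[0, 0, 0], [0, 0, 0.0008], -1]]'

```text
t: 20.15
eef_pos: [641.1, -36.8, 55.9]
tcp_rot: [3.141, 0.0, 1.876]
ft_force: [-4.5, 2.7, 13.5]
opening: 0.003
grip_force: 7.3
```

>>> move_arm --plan '[[[0, 0, 0], [0, 0, 0], -1], [[0, 0, 0], [0, 0, 0], -1], [[0, 0, 0], [0, 0, 0], -1], [[0, 0, 0], [0, 0, 0], -1], [[0, 0, 0], [0, 0, 0], -1]]'

```text
t: 20.78
eef_pos: [641.1, -36.8, 55.9]
tcp_rot: [3.141, 0.0, 1.876]
ft_force: [-4.7, 2.7, 13.9]
opening: 0.007
grip_force: 7.3
```

>>> move_arm --plan '[[[0, 0, 0], [0, 0, 0], -1], [[0, 0, 0], [0, 0, 0], -1], [[0, 0, 0], [0, 0, 0], -1], [[0, 0, 0], [0, 0, 0], -1], [[0, 0, 0], [0, 0, 0], -1]]'

```text
t: 21.4
eef_pos: [641.1, -36.8, 55.9]
tcp_rot: [3.141, 0.0, 1.876]
ft_force: [-4.4, 2.2, 14.3]
opening: -0.002
grip_force: 7.3
```

>>> move_arm --plan '[[[0, 0, 0], [0, 0, -0.002], -1], [[0, 0, 0], [0, 0, -0.006], -1], [[0, 0, 0], [-0.002, 0, -0.02], -1], [[0, 0, 0], [-0.004, 0, -0.05], -1], [[0, 0, 0], [-0.005, 0, -0.1], -1]]'

```text
t: 22.02
eef_pos: [642.0, -42.1, 155.0]
tcp_rot: [-3.139, -0.001, 1.876]
ft_force: [-0.3, -0.3, -0.2]
opening: 0.009
grip_force: 0.0
```

>>> move_arm --plan '[[[0, 0, 0], [0, 0, -0.04], -1], [[0, 0, 0], [0.06, 0, -0.08], -1], [[0, 0, 0], [0.12, 0, -0.08], -1], [[0, 0, 0], [0.18, 0, -0.08], -1], [[0, 0, 0], [0.2, 0, -0.08], -1]]'

```text
t: 22.65
eef_pos: [581.2, 151.5, 235.8]
tcp_rot: [3.14, -0.0, 1.879]
ft_force: [0.7, -0.1, 0.2]
opening: 0.003
grip_force: 0.0
```

```bash
python3 - <<'E'
from h import *
a=shot('side')['img'][150:240,210:310,::-1]
cv2.imwrite('pics/k.png',cv2.resize(a,None,fx=6,fy=6,interpolation=2))
E
python3 go.py
```

```text
22.7 case tcp [ 29.2  -1.6 235.7] F [0.2 0.5 1.2]
```

View pics/k.png

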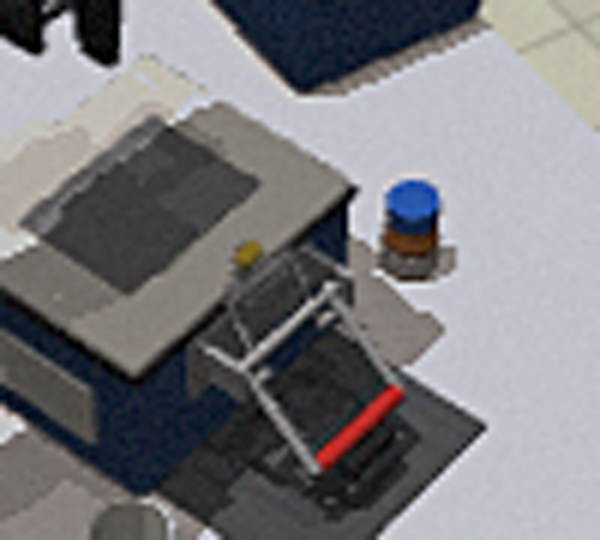

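The side view shows the lever down on the buffer with the red bar at about (270,221) px. The loop is hooked, with the knob at (251,192) px, and the robot is clear, so I hand in.

```bash
python3 -c "
from cell import env
print(env.job_done())"
```

```text
the job is handed in; nothing more can be done
None
```

The job is handed in with the latch closed: the loop is hooked behind the keeper, the lever was held on the buffer at about 14–15 N for over a second, and the arm is clear of everything; no verdict came back.

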